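# Check the latching stop button of a bench stirrer

## Robot

A 6-joint arm with a two-finger parallel gripper is mounted at the origin on a cart in front of the work surface, level with it; the furniture and walls round the work are solid. World frame = base frame: x ahead of the robot, y to its left, z up, the work surface at z = 0. Lengths are in mm, angles in rad, forces in N, time in s.
With the tool pointing down it reaches from about 275 to 725 mm from the base axis. Payload 5.6 kg.
Tool frame: the origin (TCP) lies between the finger pads; the fingertips stand 8 mm ahead of it and the grasp point (between the pads) lies 11 mm behind it; z points along the fingers, y is the direction in which the jaws open and shut (so a half turn about z gives the same grasp; the last joint's range is limited). The gripper opens to 85 mm and grips with 20 to 120 N. Pads are 22 mm wide; open, the fingers measure 114 mm over their backs; the gripper's body (76 mm by 85 mm) begins 54 mm behind the grasp point. The pads swing forward as they close: fully open they stand 13 mm farther back than shut.
Start: joints at [1.627, 0.255, 0.108, 0, -1.424, -0.285], TCP at [124.717, 535.666, 239.283] pointing down, gripper open.
Joint ranges: [-2.95, 2.95], [-1.21, 1.97], [-1.09, 1.5], [-2.87, 1.71], [-2.94, -0.07], [-3.05, 3.05]. Speed limits (rad/s): [2.57, 2.57, 3.14, 3.14, 3.14, 3.14].

## Interface

Orientations are given as a rotation vector (axis times angle).
In Python, from plant import arm, viewer gives the robot as it stands.
- The arm moves only by the tool apply_moves, never from a script. Its argument "plan" is a list of rows, each an object of numbers: "dx", "dy", "dz": the shift along the tool's x, y, z in m; "wx", "wy", "wz": the turn, a rotation vector about the tool's x, y, z in rad. A call has 1 to 8 rows; each row shifts and turns the pose as measured when the row begins, along the tool's axes as they then stand; what a row does not reach is not made up. A row lasts 1/12 s, in which the tool goes at most 41.7 mm and 7.16 degrees, less where a joint would pass 70% of its speed; a pose out of reach is approached as far as the arm can. A call with a gripper value outside its range is refused whole. "fingers" is the opening in per cent of the stroke, from 0 (shut) to 100 (fully open), set as the call begins (left out, the last holds). The fingers move at their own pace and stop on an object; the grip force is fixed at half the most. Time passes only in rows, so rows that do not move let the fingers close. It gives the time, the measured TCP pose, the force and the opening at its end, in the units of the state.
- arm.get_obs(): the state, without advancing time (a new reading comes with each control period).
- viewer.grab_frame(name): name is "scene" or "top" or "wrist"; returns a dict with "image" (480x640x3 uint8, blue, green, red), "range_z" (480x640 float32, mm along the optical axis (not along the pixel's ray), 0 where there is no reading), "K" (3x3 intrinsics, pixels), "dist" ([k1, k2, p1, p2, k3] as OpenCV has them; the pictures are not rectified), "cam_to_world" (4x4, takes a point from camera to world coordinates). Camera axes: x right, y up, looking along -z (the intrinsics and any distortion apply to the point x, -y, -z); pixel columns grow to the right and rows downward; lengths in mm; the calibration is good to about 2 mm. A picture is of the moment at which its call begins.
- arm.close_job(): hands the job in, once; it reports no verdict.
The state is a dict: "time_s": time; "qpos": joint angles; "qvel": joint speeds; "tau": joint torques, N m; "tcp_pos": TCP position; "eef_rot": TCP orientation; "wrist_force": force on the tool from outside, world axes, zero at the start; "ft_torque": the same for the moment, N m; "grip_width": opening from 0.0 (shut) to 1.0 (fully open).
Only numpy, scipy, OpenCV 4.12 (cv2) and the standard library are available. Lean on these libraries where they do the work, as an engineer would, in place of code of your own. Each camera call takes 0.05 s, during which the arm holds its last target. There are 200 camera calls.

## Task

Check the stop button of the bench stirrer: press the red mushroom button straight down until it latches, then push one of its two ears round clockwise (seen from above) with the fingertips until the latch lets go, and leave the button fully up with its ears back at rest. Only touch the button: do not lift or shove the stirrer, and leave the steel cup on it and the small things around it alone.

Things in the scene. Friction and masses are not known exactly. Their poses are not given: they have to be found in the camera images.
- stirrer: Bench stirrer, a low white-and-grey case 170 (its x) x 260 (its y) x 60 mm high, 2 kg, standing loose on rubber feet. Origin: centre of its underside; z up, front faces its -x. A white round stirring plate (130 mm across, its top at z = 66 mm) is on its right half, centred at (8, -53) mm; the red stop button is on its left half, its vertical axis at (-30, 75) mm.
- stop_top (a point): Centre of the top of the red mushroom button, on its axis, 96 mm above the bench with the button up; its frame turns with the button, and at rest its axes are those of the stirrer. The round head is 46 mm across, its underside 18 mm below this point. White arrows on it point clockwise. Under it lie a flat yellow disc (33 mm radius) and a black collar (17 mm radius, 6 mm high).
- ear_right (a point): Middle of the right one of two straight red ears along the button's y axis, 36 mm from its axis, 10.5 mm below its top; moves with it. Each ear is 12 mm wide, 15 mm high, and ends (rounded) 46 mm from the axis; its underside is 18 mm above the case's top, 7 mm with the button fully pressed. Turning clockwise first moves this ear to the stirrer's front (-x).
- ear_left (a point): The same for the left ear (+y side). Turning clockwise first moves it towards the stirrer's back (+x).
- stop_press (a joint): How far the button is pressed in, m: 0 up, 0.011 at the bottom stop. A spring pushes it up, about 2 N at the top and 4 N near the bottom, where it meets a hard stop. Pressed to 0.0095 or more, it latches and then stays down at about 0.009 when let go.
- stop_twist (a joint): Turn of the button clockwise from above, rad: 0 at rest, 0.8 at its stop. A spring turns it back (1 to 4 N at an ear). Turned beyond about 0.55 it frees the latch, and the button springs up by itself; let go, it turns back to 0. A finger still pressed against the ear may hold the button partly down by friction until it backs off.
- steel_cup: Open steel cup 64 mm across, 88 mm high, standing on the stirring plate. Origin: centre of its underside. A bystander.
- blue_cap: Blue screw cap 53 mm across, 26 mm high, lying on the bench to the left of the stirrer. Origin: centre of its underside. A bystander.
- rubber_stopper: Black rubber stopper 31 mm across, 26 mm high, on the bench in front of the stirrer. Origin: centre of its underside. A bystander.
- vial: Small white bottle 37 mm across, 85 mm high, on the bench to the right of the stirrer. Origin: centre of its underside. A bystander.

How it is judged:
By the outcome, as a careful person would: the job done as asked, in the order asked, and still so for the second after the job is handed in, with the robot touching nothing.
It also fails if it takes over 42 s, if anything falls off the work surface, if the arm or the gripper's body presses on something with over 40 N, if the wrist force passes 120 N, or if a joint passes its speed limit or range.

## Working session

There is one attempt and no reset: what is moved stays moved. The work goes in short steps, Python scripts to look and compute and a tool call to move; the robot and the scene stay as the last step left them, time stands still between calls to the robot, and variables do not carry over. Pictures are saved under pics/ and viewed, about 8 in all and at most 12, crops included, and the job is handed in when it is done.

Besides the shell and the picture viewer there is one more tool, called after ">>>" as name([rows], argument=value, ...), one row to a line, values as JSON. apply_moves: Moves the arm, as the interface text tells. Its arguments: {"type":"object","properties":{"plan":{"type":"array"},"fingers":{"type":"number"}},"required":["plan"]}

```bash
mkdir -p pics; ls; cat > h.py <<'E'
import numpy as np, cv2
from plant import arm, viewer
def world(f,u,v):
    u=np.atleast_1d(u).astype(float);v=np.atleast_1d(v).astype(float)
    z=f["range_z"][v.astype(int),u.astype(int)]
    p=cv2.undistortPoints(np.stack([u,v],1)[:,None],np.array(f["K"]),np.array(f["dist"]))[:,0]
    c=np.stack([p[:,0]*z,-p[:,1]*z,-z,np.ones_like(z)],1)
    return (c@np.array(f["cam_to_world"]).T)[:,:3],z
def red(im):
    h=cv2.cvtColor(im,cv2.COLOR_BGR2HSV)
    return ((h[...,0]<8)|(h[...,0]>172))&(h[...,1]>140)&(h[...,2]>60)
E
python3 - <<'E'
from h import *
o=arm.get_obs();print({k:np.round(v,3) for k,v in o.items()})
a=viewer.grab_frame("scene");b=viewer.grab_frame("top")
cv2.imwrite("pics/a.png",np.vstack([cv2.resize(a["image"],(400,300)),cv2.resize(b["image"],(400,300))]))
for n,f in(("s",a),("t",b)):
    m=red(f["image"]);v,u=np.nonzero(m);P,z=world(f,u,v);P=P[z>0]
    print(n,len(u),u.mean() if len(u) else 0,v.mean() if len(u) else 0,np.percentile(P,[2,25,50,75,98],axis=0).round(1) if len(P) else '',np.array(f["cam_to_world"]).round(2).tolist())
cv2.imwrite("pics/top.png",b["image"])
E
```

```text
pics
{'time_s': np.float64(0.0), 'qpos': array([ 1.627,  0.256,  0.107, -0.   , -1.424, -0.285]), 'qvel': array([-0.   , -0.002,  0.   , -0.001, -0.001, -0.001]), 'tau': array([-1.0000e-03, -3.8663e+01,  2.3794e+01,  5.3650e+00, -6.0000e-03,
       -0.0000e+00]), 'tcp_pos': array([124.599, 535.207, 238.394]), 'eef_rot': array([ 3.119, -0.359, -0.   ]), 'wrist_force': array([-1.12 ,  0.725, -0.127]), 'ft_torque': array([-0.007, -0.007, -0.018]), 'grip_width': np.float64(1.001)}
s 743 258.8075370121131 178.51951547779274 [[477.1 -11.    1.6]
 [492.5  23.8  87.1]
 [502.2  56.9  93.5]
 [654.  303.3 427.5]
 [667.8 709.7 459.1]] [[0.43, 0.55, -0.71, -132.77], [-0.9, 0.26, -0.35, -272.68], [-0.01, 0.79, 0.61, 654.82], [0.0, 0.0, 0.0, 1.0]]
t 1122 192.42959001782532 123.17557932263814 [[488.   -6.5  89.7]
 [507.6  35.4  94.8]
 [655.5 299.  447.9]
 [661.3 315.  461.7]
 [670.2 336.7 467.6]] [[-0.01, 0.98, -0.19, 289.15], [-1.0, -0.02, -0.01, 49.13], [-0.01, 0.19, 0.98, 1084.48], [0.0, 0.0, 0.0, 1.0]]
```

View pics/top.png

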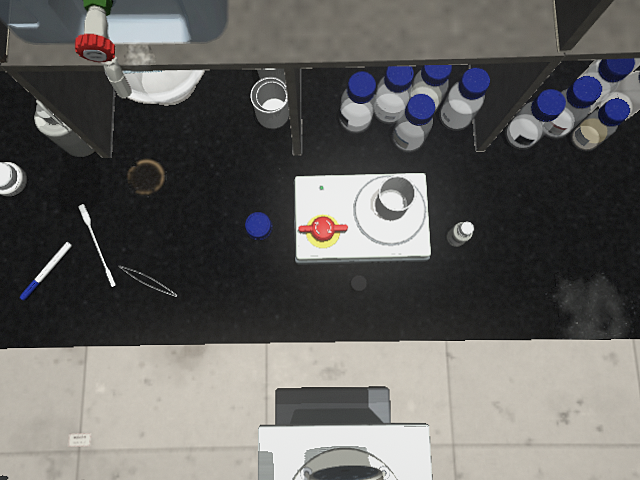

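View pics/a.png

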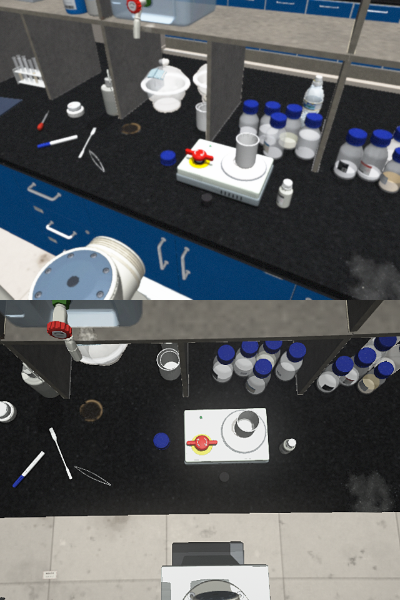

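```bash
python3 - <<'E'
from h import *
b=viewer.grab_frame("top");f=b
m=red(b["image"]);v,u=np.nonzero(m);P,z=world(f,u,v)
k=(z>0)&(P[:,2]>60)&(P[:,2]<110)&(P[:,0]<600);Q=P[k]
print(len(Q),np.median(Q,0))
T=Q[Q[:,2]>82]
c=T[:,:2].mean(0);w,V=np.linalg.eigh(np.cov((T[:,:2]-c).T));print(c,np.sqrt(w),V[:,1],np.degrees(np.arctan2(V[1,1],V[0,1])))
(cx,cy),(w_,h_),a=cv2.minAreaRect(T[:,:2].astype(np.float32));print(cx,cy,w_,h_,a)
print(np.percentile(T[:,2],[5,50,95]), u[k].min(),u[k].max(),v[k].min(),v[k].max())
# case top
vv,uu=np.mgrid[0:480,0:640];A,z=world(f,uu.ravel(),vv.ravel())
k=(z>0)&(A[:,2]>54)&(A[:,2]<64)&(A[:,0]>380)&(A[:,0]<700)&(abs(A[:,1])<350)
r=cv2.minAreaRect(A[k][:,:2].astype(np.float32));print(r,np.median(A[k][:,2]))
E
```

```text
481 [506.0254484   31.82542701  94.08935881]
[505.34819877  31.63195331] [10.08667774 20.00566112] [-0.02412378  0.99970898] 91.38232496714389
506.1966552734375 30.8476505279541 43.903594970703125 81.0435791015625 25.918006896972656
[90.18308916 94.11049234 98.32265587] 299 347 217 239
((577.3848876953125, -132.13470458984375), (244.7827606201172, 436.5010070800781), 0.4334923028945923) 60.571994840889715
```

The top view shows the stirrer with the red button at about px (323,229), ears along world y, and the cup at (395,195). I'll travel over the stirrer at height with the fingers shut.

>>> apply_moves([
  {"dx":0.03,"dy":0.025},
  {"dx":0.03,"dy":0.025},
  {"dx":0.03,"dy":0.025},
  {"dx":0.03,"dy":0.025},
  {"dx":0.03,"dy":0.025},
  {"dx":0.03,"dy":0.025},
  {"dx":0.03,"dy":0.025},
  {"dx":0.03,"dy":0.025},
], fingers=0)

```text
validation failed for argument at $.pl...
```

>>> apply_moves([
  {"dx":0.03,"dy":0.025,"wz":0.12},
  {"wz":0.12},
  {"wz":0.12},
  {"wz":0.12},
  {"wz":0.12},
  {"wz":0.12},
  {"wz":0.12},
  {"wz":0.12},
])

```text
validation failed for argument at $.pl...
```

>>> apply_moves([
  {"dx":0.03,"dy":0.025,"dz":0,"wx":0,"wy":0,"wz":0},
  {"dx":0.03,"dy":0.025,"dz":0,"wx":0,"wy":0,"wz":0},
  {"dx":0.03,"dy":0.025,"dz":0,"wx":0,"wy":0,"wz":0},
  {"dx":0.03,"dy":0.025,"dz":0,"wx":0,"wy":0,"wz":0},
  {"dx":0.03,"dy":0.025,"dz":0,"wx":0,"wy":0,"wz":0},
  {"dx":0.03,"dy":0.025,"dz":0,"wx":0,"wy":0,"wz":0},
  {"dx":0.03,"dy":0.025,"dz":0,"wx":0,"wy":0,"wz":0},
  {"dx":0.03,"dy":0.025,"dz":0,"wx":0,"wy":0,"wz":0},
], fingers=0)

```text
time_s: 0.82
tcp_pos: [315.0, 279.3, 234.7]
eef_rot: [3.115, -0.341, -0.003]
wrist_force: [0.9, -0.2, -0.3]
grip_width: 0.002
```

>>> apply_moves([
  {"dx":0.03,"dy":0.025,"dz":0,"wx":0,"wy":0,"wz":0},
  {"dx":0.03,"dy":0.025,"dz":0,"wx":0,"wy":0,"wz":0},
  {"dx":0.03,"dy":0.025,"dz":0,"wx":0,"wy":0,"wz":0},
  {"dx":0.03,"dy":0.025,"dz":0,"wx":0,"wy":0,"wz":0},
  {"dx":0.03,"dy":0.025,"dz":0,"wx":0,"wy":0,"wz":0},
  {"dx":0.03,"dy":0.025,"dz":0,"wx":0,"wy":0,"wz":0},
  {"dx":0.03,"dy":0.025,"dz":0,"wx":0,"wy":0,"wz":0},
  {"dx":0,"dy":0,"dz":0,"wx":0,"wy":0,"wz":0.12},
])

```text
time_s: 1.48
tcp_pos: [488.9, 44.8, 235.2]
eef_rot: [3.089, -0.524, -0.003]
wrist_force: [-0.8, 1.5, 0.9]
grip_width: 0.001
```

>>> apply_moves([
  {"dx":0,"dy":0,"dz":0,"wx":0,"wy":0,"wz":0.12},
  {"dx":0,"dy":0,"dz":0,"wx":0,"wy":0,"wz":0.12},
  {"dx":0,"dy":0,"dz":0,"wx":0,"wy":0,"wz":0.12},
  {"dx":0,"dy":0,"dz":0,"wx":0,"wy":0,"wz":0.12},
  {"dx":0,"dy":0,"dz":0,"wx":0,"wy":0,"wz":0.12},
  {"dx":0,"dy":0,"dz":0,"wx":0,"wy":0,"wz":0.12},
  {"dx":0,"dy":0,"dz":0,"wx":0,"wy":0,"wz":0.12},
  {"dx":0,"dy":0,"dz":0,"wx":0,"wy":0,"wz":0.12},
])

```text
time_s: 2.15
tcp_pos: [488.7, 39.8, 231.3]
eef_rot: [2.453, -1.939, -0.004]
wrist_force: [-0.5, 0.1, -0.9]
grip_width: -0.0
```

```bash
cat >> h.py <<'E'
from scipy.spatial.transform import Rotation as R
def st():
    o=arm.get_obs();M=R.from_rotvec(o["eef_rot"]).as_matrix()
    print(round(float(o["time_s"]),2),"tcp",o["tcp_pos"].round(1),"F",o["wrist_force"].round(2),"\nR",M.round(3).tolist(),"g",o["grip_width"]);return o,M
E
python3 - <<'E'
from h import *
o,M=st()
f=viewer.grab_frame("wrist");cv2.imwrite("pics/w1.png",f["image"])
m=red(f["image"]);v,u=np.nonzero(m);P,z=world(f,u,v);T=P[(z>0)&(P[:,2]>82)&(P[:,2]<105)]
print(len(T),T.mean(0),cv2.minAreaRect(T[:,:2].astype(np.float32)),np.percentile(T[:,2],[5,50,95,99]))
print(np.array(f["cam_to_world"]).round(2).tolist())
E
```

```text
2.15 tcp [488.7  39.8 231.3] F [-0.49  0.12 -0.92] 
R [[0.231, -0.973, -0.011], [-0.973, -0.231, -0.01], [0.007, 0.013, -1.0]] g -0.0002479371146013565
2832 [507.14185146  31.02957049  93.96230323] ((506.91778564453125, 33.21965789794922), (44.656585693359375, 83.49099731445312), 25.014020919799805) [90.64999983 93.98576937 96.65105028 97.4132953 ]
[[-0.97, 0.21, 0.09, 509.16], [-0.23, -0.92, -0.31, -40.01], [0.01, -0.32, 0.95, 366.68], [0.0, 0.0, 0.0, 1.0]]
```

View pics/w1.png

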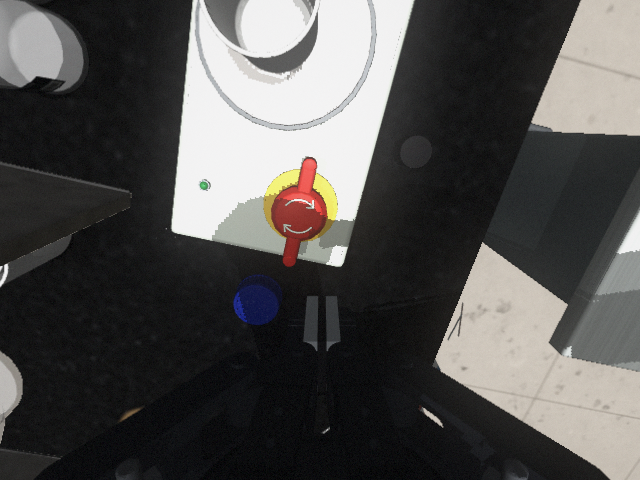

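Wrist view: button head is at px (298,213), ears at (309,162) and (290,262), shut fingertips at (322,297). Next: align above the button and descend near it.

>>> apply_moves([
  {"dx":0.0125,"dy":-0.0158,"dz":0,"wx":0,"wy":0,"wz":0.105},
  {"dx":0,"dy":0,"dz":0.03,"wx":0,"wy":0,"wz":0.105},
  {"dx":0,"dy":0,"dz":0.03,"wx":0,"wy":0,"wz":0},
  {"dx":0,"dy":0,"dz":0.03,"wx":0,"wy":0,"wz":0},
  {"dx":0,"dy":0,"dz":0,"wx":0,"wy":0,"wz":0},
])

```text
time_s: 2.62
tcp_pos: [507.9, 30.3, 139.7]
eef_rot: [2.234, -2.194, 0.001]
wrist_force: [-1.0, -0.4, -1.0]
grip_width: -0.003
```

```bash
cat >> h.py <<'E'
def btn(name):
    f=viewer.grab_frame(name);v,u=np.nonzero(red(f["image"]));P,z=world(f,u,v);T=P[(z>0)&(P[:,2]>66)&(P[:,2]<105)&(abs(P[:,0]-507)<60)&(abs(P[:,1]-31)<60)]
    if len(T)<50: print(name,"few",len(T));return f
    zt=np.percentile(T[:,2],97);T=T[T[:,2]>zt-9]
    d=T[:,:2]-[507,31.3];far=d[np.hypot(*d.T)>28]
    s=far*np.sign(far[:,1:]); a=s.mean(0)
    for g in (far[far[:,1]>0],far[far[:,1]<0]):
        if len(g): print("  ear",g.mean(0).round(1),"rmax",np.hypot(*g.T).max().round(1),len(g))
    print(name,"ztop",zt.round(1),"cw rad",np.arctan2(*a).round(3));return f
E
python3 - <<'E'
from h import *
st()
for n in("wrist","scene","top"):
    f=btn(n)
    cv2.imwrite(f"pics/{n}2.png",f["image"])
s=cv2.imread("pics/scene2.png");print(s.shape)
cv2.imwrite("pics/s2.png",cv2.resize(s[150:330,220:460],(800,600)))
E
```

```text
2.62 tcp [507.9  30.3 139.7] F [-0.99 -0.35 -1.  ] 
R [[0.018, -1.0, -0.006], [-1.0, -0.018, -0.008], [0.008, 0.007, -1.0]] g -0.0029108430437538146
  ear [  0.3 -35.2] rmax 43.6 557
wrist ztop 96.8 cw rad -0.008
  ear [-2.9 36.6] rmax 46.1 41
  ear [ -3.7 -36.2] rmax 45.5 45
scene ztop 97.3 cw rad 0.014
  ear [-1.6 35.4] rmax 43.1 51
  ear [ -0.7 -36.3] rmax 45.3 49
top ztop 96.8 cw rad -0.014
(480, 640, 3)
```

View pics/s2.png

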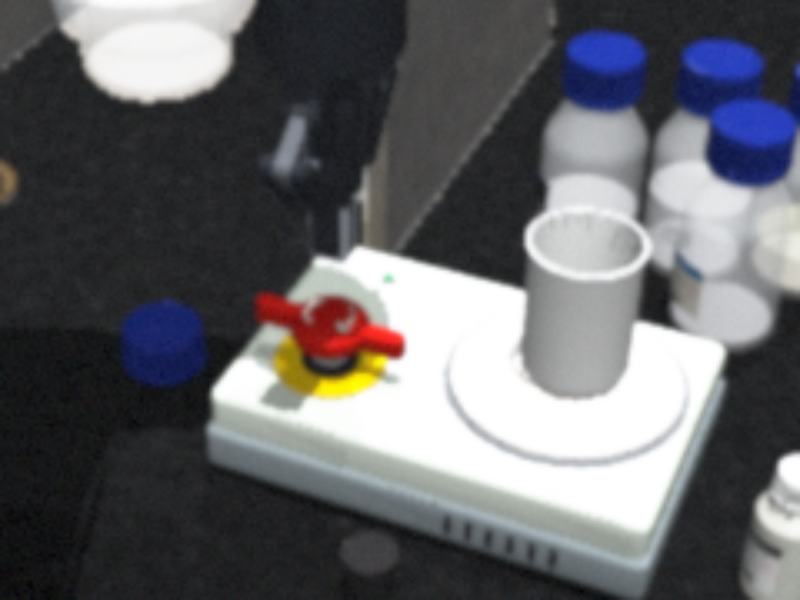

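The scene crop shows the button up at px (335,320), with the fingertips just above it at (330,240). Descend to contact.

>>> apply_moves([
  {"dx":0,"dy":0.0015,"dz":0.015,"wx":0,"wy":0,"wz":0},
  {"dx":0,"dy":0,"dz":0.015,"wx":0,"wy":0,"wz":0},
  {"dx":0,"dy":0,"dz":0.003,"wx":0,"wy":0,"wz":0},
  {"dx":0,"dy":0,"dz":0.003,"wx":0,"wy":0,"wz":0},
])

```text
time_s: 3.1
tcp_pos: [518.0, 32.2, 120.7]
eef_rot: [-2.238, 2.184, -0.031]
wrist_force: [-0.4, -0.3, -0.3]
grip_width: 0.002
```

>>> apply_moves([
  {"dx":0,"dy":0,"dz":0.003,"wx":0,"wy":0,"wz":0},
  {"dx":0,"dy":0,"dz":0.003,"wx":0,"wy":0,"wz":0},
])

```text
time_s: 3.27
tcp_pos: [520.1, 32.7, 117.6]
eef_rot: [-2.236, 2.18, -0.035]
wrist_force: [0.7, -0.4, -0.2]
grip_width: -0.0
```

```bash
python3 - <<'E'
from h import *
o,M=st();print(o["qpos"].round(3),o["qvel"].round(3),o["tau"].round(2))
E
```

```text
3.27 tcp [520.1  32.7 117.6] F [ 0.73 -0.43 -0.22] 
R [[0.026, -0.999, 0.029], [-1.0, -0.026, -0.003], [0.003, -0.029, -1.0]] g -0.0004213341065486753
[ 0.373  0.251 -0.223  0.015 -1.07  -0.354] [ 0.     0.021 -0.037  0.003  0.083  0.004] [  0.   -36.1   21.5    4.83  -0.05   0.  ]
```

>>> apply_moves([
  {"dx":0,"dy":0,"dz":0,"wx":0,"wy":0,"wz":0},
  {"dx":0,"dy":0,"dz":0,"wx":0,"wy":0,"wz":0},
])

```text
time_s: 3.43
tcp_pos: [520.8, 32.8, 118.6]
eef_rot: [-2.236, 2.178, -0.037]
wrist_force: [0.6, -0.5, 0.1]
grip_width: 0.002
```

>>> apply_moves([
  {"dx":0,"dy":0.01,"dz":0,"wx":-0.03,"wy":0,"wz":0},
])

```text
time_s: 3.52
tcp_pos: [511.3, 32.6, 118.9]
eef_rot: [2.25, -2.192, 0.006]
wrist_force: [-1.0, -0.1, 0.6]
grip_width: -0.001
```

```bash
python3 - <<'E'
from h import *
o,M=st();print(o["qpos"].round(3),o["qvel"].round(3),o["tau"].round(2))
E
```

```text
3.52 tcp [511.3  32.6 118.9] F [-1.02 -0.11  0.63] 
R [[0.026, -1.0, 0.002], [-1.0, -0.026, -0.003], [0.003, -0.002, -1.0]] g -0.0008985001717181417
[ 0.372  0.251 -0.215  0.004 -1.104 -0.348] [-0.005  0.011  0.084 -0.154 -0.446  0.079] [  0.05 -36.17  21.34   5.18   0.97  -0.17]
```

>>> apply_moves([
  {"dx":0,"dy":0.005,"dz":0.012,"wx":0,"wy":0,"wz":0},
])

```text
time_s: 3.6
tcp_pos: [508.0, 32.8, 109.2]
eef_rot: [-2.249, 2.189, -0.009]
wrist_force: [1.6, 0.3, 0.1]
grip_width: -0.0
```

```bash
python3 - <<'E'
from h import *
o,M=st();print(o["qpos"].round(4),o["qvel"].round(3),o["tau"].round(2))
E
```

```text
3.6 tcp [508.   32.8 109.2] F [1.65 0.34 0.13] 
R [[0.027, -1.0, 0.006], [-1.0, -0.027, -0.002], [0.002, -0.006, -1.0]] g -0.0004674960246881024
[ 0.3756  0.2517 -0.2418  0.0048 -1.0727 -0.3509] [ 0.043  0.025 -0.422 -0.001  0.479 -0.052] [ -0.36 -35.73  21.75   4.52  -1.39   0.17]
```

>>> apply_moves([
  {"dx":0,"dy":0,"dz":0,"wx":0,"wy":0,"wz":0},
])

```text
time_s: 3.68
tcp_pos: [506.3, 32.6, 107.7]
eef_rot: [-2.251, 2.192, -0.005]
wrist_force: [-0.6, -0.9, 0.1]
grip_width: -0.001
```

```bash
python3 - <<'E'
from h import *
o,M=st();print(o["qpos"].round(4),o["qvel"].round(3),o["tau"].round(2))
E
```

```text
3.68 tcp [506.3  32.6 107.7] F [-0.55 -0.9   0.12] 
R [[0.026, -1.0, 0.002], [-1.0, -0.026, -0.002], [0.002, -0.002, -1.0]] g -0.0009212769221530831
[ 0.3757  0.2521 -0.2448  0.0034 -1.0724 -0.351 ] [-0.005 -0.019  0.094  0.029 -0.064  0.011] [  0.08 -37.18  22.4    5.19   0.52  -0.04]
```

>>> apply_moves([
  {"dx":0.001,"dy":0,"dz":0.008,"wx":0,"wy":0,"wz":0},
])

```text
time_s: 3.77
tcp_pos: [508.1, 31.9, 101.6]
eef_rot: [-2.249, 2.188, -0.01]
wrist_force: [0.9, 1.1, 2.4]
grip_width: 0.001
```

>>> apply_moves([
  {"dx":0,"dy":0,"dz":0.005,"wx":0,"wy":0,"wz":0},
])

```text
time_s: 3.85
tcp_pos: [508.6, 31.9, 96.7]
eef_rot: [-2.249, 2.188, -0.011]
wrist_force: [-3.3, -0.0, 4.2]
grip_width: 0.003
```

>>> apply_moves([
  {"dx":0,"dy":0,"dz":0.005,"wx":0,"wy":0,"wz":0},
])

```text
time_s: 3.93
tcp_pos: [508.9, 31.8, 92.3]
eef_rot: [-2.249, 2.187, -0.012]
wrist_force: [-8.6, 2.0, 39.7]
grip_width: 0.001
```

>>> apply_moves([
  {"dx":0,"dy":0,"dz":0.003,"wx":0,"wy":0,"wz":0},
])

```text
time_s: 4.02
tcp_pos: [509.6, 31.7, 92.3]
eef_rot: [-2.25, 2.185, -0.015]
wrist_force: [-16.7, 4.3, 42.1]
grip_width: 0.004
```

Hard stop reached (42 N). Lift off and check the latch.

>>> apply_moves([
  {"dx":0,"dy":0,"dz":-0.015,"wx":0,"wy":0,"wz":0},
  {"dx":0,"dy":0.003,"dz":-0.02,"wx":-0.01,"wy":0,"wz":0},
  {"dx":0,"dy":0,"dz":-0.01,"wx":0,"wy":0,"wz":0},
])

```text
time_s: 4.27
tcp_pos: [505.1, 31.4, 137.5]
eef_rot: [2.25, -2.184, 0.001]
wrist_force: [0.6, -0.4, 0.0]
grip_width: -0.001
```

```bash
python3 - <<'E'
from h import *
st()
for n in("wrist","scene","top"): btn(n)
E
```

```text
4.27 tcp [505.1  31.4 137.5] F [ 0.59 -0.42  0.03] 
R [[0.03, -1.0, -0.003], [-1.0, -0.03, -0.005], [0.004, 0.003, -1.0]] g -0.0010866504927141889
  ear [  0.3 -35.2] rmax 43.5 508
wrist ztop 88.0 cw rad -0.009
  ear [-2.7 36.3] rmax 46.5 42
  ear [ -3.6 -36.1] rmax 44.8 41
scene ztop 88.9 cw rad 0.011
  ear [-1.4 35.4] rmax 43.2 48
  ear [ -0.8 -36.5] rmax 44.1 48
top ztop 88.2 cw rad -0.008
```

Latched (top at 88, down about 9 mm), with no shift seen. Now go to the front side of the left ear.

>>> apply_moves([
  {"dx":-0.0195,"dy":0.0145,"dz":0,"wx":0,"wy":0,"wz":0},
  {"dx":-0.0195,"dy":0.0145,"dz":0,"wx":0,"wy":0,"wz":0},
  {"dx":0,"dy":0,"dz":0,"wx":0,"wy":0,"wz":0},
])

```text
time_s: 4.67
tcp_pos: [472.8, 69.5, 131.8]
eef_rot: [2.242, -2.186, -0.004]
wrist_force: [-0.1, 0.3, 0.4]
grip_width: -0.002
```

>>> apply_moves([
  {"dx":0,"dy":0,"dz":0.02,"wx":0,"wy":0,"wz":0},
  {"dx":0,"dy":0,"dz":0,"wx":0,"wy":0,"wz":0},
])

```text
time_s: 4.83
tcp_pos: [471.2, 70.0, 109.4]
eef_rot: [2.243, -2.183, -0.006]
wrist_force: [-0.5, -0.1, -1.4]
grip_width: 0.001
```

>>> apply_moves([
  {"dx":0,"dy":0,"dz":0.015,"wx":0,"wy":0,"wz":0},
  {"dx":0,"dy":0,"dz":0,"wx":0,"wy":0,"wz":0},
])

```text
time_s: 5.0
tcp_pos: [470.4, 69.3, 92.9]
eef_rot: [2.241, -2.181, -0.007]
wrist_force: [-1.4, -0.1, -0.7]
grip_width: -0.001
```

>>> apply_moves([
  {"dx":0,"dy":0,"dz":0.012,"wx":0,"wy":0,"wz":0},
  {"dx":0,"dy":0,"dz":0,"wx":0,"wy":0,"wz":0},
])

```text
time_s: 5.17
tcp_pos: [470.6, 68.4, 80.9]
eef_rot: [2.24, -2.179, -0.007]
wrist_force: [0.2, -1.5, -1.1]
grip_width: 0.003
```

```bash
python3 - <<'E'
from h import *
st()
for n in("wrist","scene"):
    f=btn(n)
    cv2.imwrite(f"pics/{n}3.png",f["image"])
a=cv2.imread("pics/wrist3.png");b=cv2.imread("pics/scene3.png")
cv2.imwrite("pics/c3.png",np.hstack([cv2.resize(a,(400,300)),cv2.resize(b[170:290,240:400],(400,300))]))
E
```

```text
5.17 tcp [470.6  68.4  80.9] F [ 0.16 -1.53 -1.09] 
R [[0.027, -1.0, -0.015], [-1.0, -0.027, -0.009], [0.009, 0.015, -1.0]] g 0.0030906372266097213
  ear [-0.7 36.5] rmax 48.0 971
  ear [ -0.1 -35.2] rmax 43.5 1227
wrist ztop 87.9 cw rad -0.008
  ear [-3.4 33.4] rmax 38.6 23
  ear [ -4.3 -36.5] rmax 45.4 41
scene ztop 88.7 cw rad 0.044
```

View pics/c3.png

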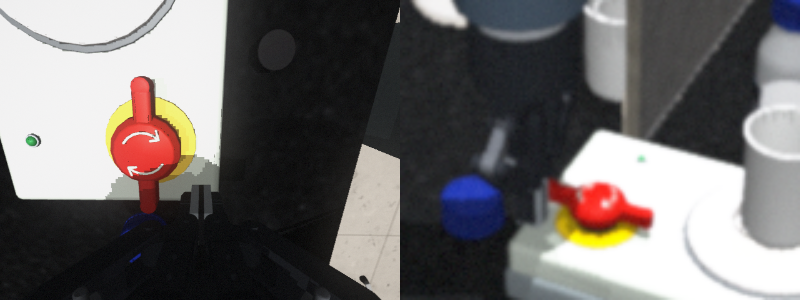

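The wrist crop shows the fingers at (200,200) in front of the left ear (148,200), clear of the head. Push toward +x.

>>> apply_moves([
  {"dx":-0.001,"dy":-0.01,"dz":0,"wx":0,"wy":0,"wz":0},
  {"dx":-0.0005,"dy":-0.006,"dz":0,"wx":0,"wy":0,"wz":0},
])

```text
time_s: 5.43
tcp_pos: [489.5, 70.8, 85.4]
eef_rot: [2.245, -2.182, 0.0]
wrist_force: [-0.5, -0.5, 0.2]
grip_width: -0.003
```

>>> apply_moves([
  {"dx":0,"dy":-0.006,"dz":0,"wx":0,"wy":0,"wz":0},
])

```text
time_s: 5.52
tcp_pos: [496.2, 71.1, 86.3]
eef_rot: [2.246, -2.183, 0.001]
wrist_force: [-1.4, 1.2, -0.0]
grip_width: -0.001
```

>>> apply_moves([
  {"dx":0,"dy":0.003,"dz":0.006,"wx":0,"wy":0,"wz":0},
  {"dx":0,"dy":0,"dz":0,"wx":0,"wy":0,"wz":0},
])

```text
time_s: 5.68
tcp_pos: [497.5, 71.8, 83.5]
eef_rot: [2.252, -2.187, 0.008]
wrist_force: [-1.4, -2.0, 4.6]
grip_width: 0.003
```

```bash
python3 - <<'E'
from h import *
st();btn("wrist");btn("top")
E
```

```text
5.68 tcp [497.5  71.8  83.5] F [-1.36 -2.01  4.57] 
R [[0.029, -1.0, 0.002], [-1.0, -0.029, -0.006], [0.006, -0.002, -1.0]] g 0.0032042445150231914
  ear [ 3.6 34.1] rmax 46.7 601
  ear [ -2.8 -35. ] rmax 43.6 1162
wrist ztop 86.1 cw rad 0.088
  ear [ -3.9 -36.6] rmax 44.5 41
top ztop 88.4 cw rad 0.106
```

>>> apply_moves([
  {"dx":0.002,"dy":-0.006,"dz":0.001,"wx":0,"wy":0,"wz":0},
])

```text
time_s: 5.87
tcp_pos: [502.9, 70.9, 83.3]
eef_rot: [2.253, -2.188, 0.006]
wrist_force: [-3.4, 7.6, 7.5]
grip_width: -0.003
```

>>> apply_moves([
  {"dx":0.001,"dy":-0.005,"dz":0.001,"wx":0,"wy":0,"wz":0},
])

```text
time_s: 5.95
tcp_pos: [508.2, 70.6, 83.1]
eef_rot: [-2.253, 2.188, -0.006]
wrist_force: [-3.2, 1.1, 5.6]
grip_width: -0.005
```

```bash
python3 - <<'E'
from h import *
st();btn("wrist")
E
```

```text
5.95 tcp [508.2  70.6  83.1] F [-3.16  1.1   5.59] 
R [[0.029, -1.0, 0.004], [-1.0, -0.029, -0.002], [0.002, -0.003, -1.0]] g -0.005181147172756039
  ear [15.2 32.5] rmax 47.3 807
  ear [-15.1 -31.9] rmax 43.7 1142
wrist ztop 85.8 cw rad 0.441
```

>>> apply_moves([
  {"dx":0,"dy":-0.004,"dz":0,"wx":0,"wy":0,"wz":0},
])

```text
time_s: 6.08
tcp_pos: [511.9, 70.1, 83.2]
eef_rot: [2.253, -2.189, 0.006]
wrist_force: [-4.7, -1.4, 3.3]
grip_width: 0.006
```

```bash
python3 - <<'E'
from h import *
st();btn("wrist")
E
```

```text
6.08 tcp [511.9  70.1  83.2] F [-4.7 -1.4  3.3] 
R [[0.029, -1.0, 0.002], [-1.0, -0.029, -0.003], [0.003, -0.002, -1.0]] g 0.005775855186992178
  ear [19.  30.8] rmax 47.3 897
  ear [-19.  -29.7] rmax 43.9 1127
wrist ztop 86.1 cw rad 0.563
```

>>> apply_moves([
  {"dx":0,"dy":-0.004,"dz":0,"wx":0,"wy":0,"wz":0},
])

```text
time_s: 6.22
tcp_pos: [515.2, 69.3, 83.0]
eef_rot: [2.251, -2.187, 0.005]
wrist_force: [-5.3, -2.4, 4.0]
grip_width: -0.003
```

```bash
python3 - <<'E'
from h import *
st();btn("wrist")
E
```

```text
6.22 tcp [515.2  69.3  83. ] F [-5.3  -2.44  3.99] 
R [[0.029, -1.0, -0.0], [-1.0, -0.029, -0.005], [0.005, 0.0, -1.0]] g -0.002784300150625949
  ear [22.1 28.8] rmax 47.1 947
  ear [-22.2 -27.5] rmax 44.0 1115
wrist ztop 86.0 cw rad 0.668
```

Twist is 0.67, but friction holds the button at the bottom. I'll raise the fingers while it is still turned, so it doesn't latch again.

>>> apply_moves([
  {"dx":0,"dy":-0.001,"dz":-0.004,"wx":0,"wy":0,"wz":0},
  {"dx":0,"dy":-0.001,"dz":-0.003,"wx":0,"wy":0,"wz":0},
])

```text
time_s: 6.43
tcp_pos: [516.1, 68.7, 89.0]
eef_rot: [2.247, -2.185, 0.002]
wrist_force: [-3.2, -1.1, 2.8]
grip_width: -0.001
```

```bash
python3 - <<'E'
from h import *
st();btn("wrist")
E
```

```text
6.43 tcp [516.1  68.7  89. ] F [-3.19 -1.08  2.82] 
R [[0.028, -1.0, -0.004], [-1.0, -0.028, -0.006], [0.006, 0.004, -1.0]] g -0.0007818976063056267
  ear [23. 28.] rmax 46.9 956
  ear [-23.1 -26.7] rmax 44.1 1108
wrist ztop 91.9 cw rad 0.701
```

Unlatched: the top rose to 92 with the fingers, still turned 0.70. Back off toward -x.

>>> apply_moves([
  {"dx":0,"dy":0.012,"dz":0,"wx":0,"wy":0,"wz":0},
  {"dx":-0.001,"dy":0.015,"dz":0,"wx":0,"wy":0,"wz":0},
  {"dx":0,"dy":0.015,"dz":0,"wx":0,"wy":0,"wz":0},
])

```text
time_s: 6.73
tcp_pos: [479.1, 70.7, 91.0]
eef_rot: [-2.25, 2.188, -0.009]
wrist_force: [0.1, -0.1, 0.7]
grip_width: 0.0
```

>>> apply_moves([
  {"dx":0,"dy":0,"dz":-0.03,"wx":0,"wy":0,"wz":0},
  {"dx":0,"dy":0.02,"dz":-0.03,"wx":0,"wy":0,"wz":0},
  {"dx":0,"dy":0.03,"dz":-0.02,"wx":0,"wy":0,"wz":0},
  {"dx":0,"dy":0.03,"dz":0,"wx":0,"wy":0,"wz":0},
  {"dx":0,"dy":0,"dz":0,"wx":0,"wy":0,"wz":0},
])

```text
time_s: 7.15
tcp_pos: [395.6, 69.5, 173.0]
eef_rot: [-2.247, 2.185, -0.009]
wrist_force: [-1.6, -0.5, -0.8]
grip_width: -0.002
```

```bash
python3 - <<'E'
from h import *
st()
for n in("wrist","scene","top"):
    f=btn(n); cv2.imwrite(f"pics/{n}4.png",f["image"])
a=cv2.imread("pics/top4.png");b=cv2.imread("pics/scene4.png")
cv2.imwrite("pics/c4.png",np.hstack([cv2.resize(a[150:330,220:480],(400,300)),cv2.resize(b[170:350,240:480],(400,300))]))
E
```

```text
7.15 tcp [395.6  69.5 173. ] F [-1.61 -0.47 -0.8 ] 
R [[0.028, -1.0, 0.009], [-1.0, -0.028, 0.001], [-0.001, -0.009, -1.0]] g -0.002395058927796542
  ear [-1.7 36.6] rmax 47.2 503
  ear [ -0.8 -35.2] rmax 43.6 505
wrist ztop 96.8 cw rad -0.014
  ear [-3.4 35.5] rmax 45.4 46
  ear [ -3.7 -36.8] rmax 45.3 39
scene ztop 97.8 cw rad -0.005
top few 25
```

View pics/c4.png

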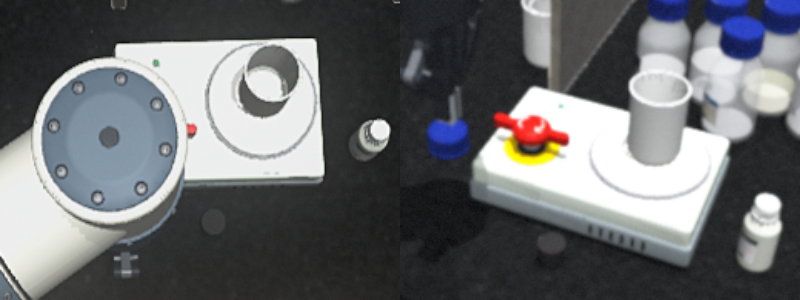

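The scene crop shows the button up at (533,130) with its ears at rest. The cup, cap, stopper and vial are in place, and the gripper is clear. Handing in.

```bash
python3 -c "
from plant import arm
print(arm.close_job())"
```

```text
the job is handed in; nothing more can be done
None
```

The job is done and handed in, at about 7 s of the 42 s allowed.

- **Press:** I pressed the button down with shut fingertips to its hard stop, at about 42 N upward on the wrist, plus about 17 N sideways. Released, it stayed down: its top measured 88 mm, against about 97 mm when up.
- **Turn:** I pushed the left ear clockwise from the front to about 0.70 rad. Friction held the button down at first, so I raised the fingers while it was still turned, to keep it from latching again. It rose with them, and then I backed off.
- **Last check:** The wrist and scene cameras put the top at 97–98 mm and the turn within 0.015 rad of rest, so the button is fully up. The wrist force was near zero, and the gripper was well clear.
- **Surroundings:** The stirrer showed no measurable shift, within about 1–2 mm, judging by the button's position. I checked the cup, cap, stopper and vial by eye only, and they looked undisturbed.
- **Failed check:** The final top-camera measurement did not work, because the arm blocked the view.

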